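# Crank the bench clamp tight on a half brick

### The arm

A 6-joint arm with a two-finger parallel gripper is mounted at the origin on the work surface; the furniture and walls round the work are solid. World frame = base frame: x ahead of the robot, y to its left, z up, the work surface at z = 0. Lengths are in mm, angles in rad, forces in N, time in s.
With the tool pointing down it reaches from about 300 to 775 mm from the base axis. Payload 14.6 kg.
Tool frame: the origin (TCP) lies on the mounting face of the last link; the fingertips stand 199 mm ahead of it and the grasp point (between the pads) lies 180 mm ahead of it; z points along the fingers, y is the line along which they close (so a half turn about z gives the same grasp; the last joint's range is limited). The gripper opens to 94 mm and grips with 3 to 60 N. Pads are 16 mm wide; open, the fingers measure 119 mm over their backs; the gripper's body (75 mm by 177 mm) begins 78 mm behind the grasp point.
Start: joints at [1.116, 0.3, 1.521, -0, 1.321, -0.067], TCP at [207.981, 509.151, 404.646] pointing down, gripper open.
Joint ranges: [-3.03, 3.03], [-0.79, 2.21], [0.23, 2.52], [-1.04, 4.18], [0, 3.07], [-2.55, 2.55]. Speed limits (rad/s): [2.22, 2.22, 2.57, 3.14, 3.14, 3.14].

### API

Orientations are given as [roll, pitch, yaw] about the fixed x, y, z axes, in that order (R = Rz(yaw) Ry(pitch) Rx(roll)).
In Python, from cell import manip gives the robot as it stands. The module is installed in compiled form; this text tells all that it offers.
- The arm moves only by the shell command python3 -m creep 'ROWS' [FORCE]. ROWS is a JSON object of lists of equal length, an entry for each row: "slide": the shift along the world's x, y, z in cm, a list of three; "turn": the turn about the world's z in rad; "claw": the opening, from 0 (shut) to 1 (fully open). A call has 1 to 8 rows; each row shifts and turns the commanded pose from where the row before left it; what a row does not reach is not made up. A row lasts 1/8 s, in which the tool goes at most 62.5 mm and 10.7 degrees, less where a joint would pass 70% of its speed; a pose out of reach is approached as far as the arm can. A call with a gripper value outside its range is refused whole. The fingers move at their own pace and stop on an object; FORCE is the grip in N (left out, the last holds). Time passes only in rows, so rows that do not move let the fingers close. It gives the time, the measured TCP pose, the force, the opening and the grip force at its end, in the units of the state.
- manip.read_state(): the state, without advancing time (a new reading comes with each control period).
- manip.camera(name): name is "scene" or "top"; returns (picture, depth): 400x640x3 uint8, red, green, blue; 400x640 float32, mm along the optical axis (not along the pixel's ray), 0 where there is no reading.
- manip.calibration(name): a dict with "intrinsics" (3x3 intrinsics, pixels), "pose" (4x4, takes a point from camera to world coordinates). Camera axes: x right, y up, looking along -z (the intrinsics and any distortion apply to the point x, -y, -z); pixel columns grow to the right and rows downward; lengths in mm; the calibration is good to about 2 mm. A picture is of the moment at which its call begins. calibration takes no time and is no camera call.
- manip.sign_off(): hands the job in; it is judged then, once.
Trained networks look in the newest picture that a camera, given by its name, has taken for a name from the list of things; names that differ only in an ending like _2 or _b are one class to them, and where a whole thing is asked for, a point or a joint stands for the part that bears it (a point fixed in the world has none). Each returns a list of dicts, best first, with "score" (0 to 1); they miss things now and then, are a little off and sometimes report something else, mostly with a low value. They report only what shows in the picture. A call takes as long as a camera call. They do not tell look-alikes from the thing itself.
- manip.cut_out(query, camera): "mask" (400x640 bool, what is visible of it) and "position" ([column, row] in pixels, amid what is visible of it).
The state is a dict: "clock": time; "joints": joint angles; "qd": joint speeds; "effort": joint torques, N m; "eef_pos": TCP position; "eef_rot": TCP orientation; "wrist_force": force on the tool from outside, world axes, zero at the start; "moment": the same for the moment, N m; "finger_gap": finger opening in mm; "finger_force": force on a finger pad.
Only numpy, scipy, OpenCV 4.12 (cv2) and the standard library are available. Lean on these libraries where they do the work, as an engineer would, in place of code of your own. Each camera call takes 0.05 s, during which the arm holds its last target. There are 200 camera calls.

### The job

Take the loose crank from its wooden rest, fit its hexagonal shank into the leaning sleeve of the bench clamp, feeling for the hidden hex socket until it drops fully home, and turn it clockwise until the jaw grips the brick firmly against the fixed jaw. Then take the crank out and hang it back in the slot of its rest, standing straight. Move the jaw only with the crank, do not touch the brick, and leave the other things on the bench where they are.

Things in the scene. Friction and masses are not known exactly. Their poses are not given: they have to be found in the camera images.
- clamp: Bench clamp bolted down (fixed), grey metal, base plate 110 (x) x 300 (y) x 12 mm from y = +60 to -240 mm. Origin on the bench under the middle of its gearbox (100 x 90 mm, cheeks 80 mm high). -x is its front, to which the sleeve leans; along -y follow the movable jaw, the brick and the fixed jaw.
- sleeve: Steel guide tube, fixed, leaning 30 degrees from vertical out of the gearbox towards the clamp's -x. Origin: centre of its open mouth; its z points out of the tube along the crank axis. Outside 46 mm, bore 37 mm, flared to 45 mm at the mouth. 37 mm inside the mouth begins the hidden hex socket; clockwise, looking into the mouth, closes the jaw, 48 mm a full turn, and it stays where it is left.
- drive_floor (a point): Centre of the floor of the hidden hex socket, on the sleeve's axis, 55 mm below its mouth. Socket: 31.5 mm across flats, 18 mm deep, turns in the sleeve. How its flats point is unknown, repeating every 60 degrees; the shank drops in when within about 5 degrees. It is stiff (0.2 N m): a crank lightly pressed and turned on top of it does not turn it. Axes as clamp.
- jaw: Movable jaw, 104 x 62 mm face with wooden pad. Origin: lower middle of its gripping face, 13 mm above the bench; it slides along the clamp's -y from -75 mm (fully open) and grips the brick at about -126 mm. It starts 0 to 15 mm from fully open.
- fixed_jaw: Fixed jaw, gripping face (wooden pad) at y = -190 mm in the clamp's frame, 66 mm high; part of the clamp. Origin 3 mm behind that face, on the base plate.
- brick: Rough piece of red brick standing on the clamp's base plate between the jaws, 53 (x) x 64 (y) x 107 mm high, 0.56 kg. Origin: centre of its underside. z up.
- crank: Loose steel crank, 0.36 kg. Origin: on its axis, at the underside of the round collar (60 mm wide, 5 thick); z points from shank to hub. A flat arm 24 mm wide, top at z = 14 mm, runs along +x. Square hub on the axis, 24 x 24 mm, sides along x and y, up to z = 57 mm: take the crank by it. Centre of mass some 10 mm from the axis. Fully home, the origin is 20 mm out of the sleeve's mouth.
- crank_tip (a point): Middle of the end of the crank's shank, 75 mm below the collar (z = -75 mm in the crank's frame). The shank is round, 36 mm thick, for the first 50 mm, then hexagonal, 30 mm across flats, corners along +-x, for the last 23 to 26 mm; its end is chamfered 2.5 mm. Axes as crank.
- grip_mid (a point): Middle of the crank's upright wooden grip, 22 mm thick and 60 mm long (z = 16 to 76 mm in the crank's frame), 75 mm from the crank's axis. The grip spins freely about its own length, parallel to the crank's z, so the hand can go round without turning. Winding takes about 3 N here; once the jaw presses the brick home the drag rises steeply, and 6 to 10 N is firm.
- rest: Wooden crank rest, fixed: base 90 x 106 x 12 mm, two uprights 80 (x) x 23 mm, tops 95 mm above the bench, with a slot 40 mm wide along the rest's x between them, open at both ends. Origin on the bench under its middle. The crank hangs in it upright, shank in the slot, collar on the two uprights, at any angle.
- dust_tin: Bystander: galvanised tin, 72 mm wide, 80 mm high. Origin: centre of its underside.
- mug: Bystander: grey enamel mug, 70 mm wide, 78 mm high, with a handle at the side. Origin: middle of its underside, handle included.
- wedge: Bystander: small wooden wedge lying flat, 36 x 110 x 28 mm. Origin: centre of its underside.
- chisel: Bystander: steel cold chisel lying flat, 34 x 172 x 21 mm, long along its y. Origin: centre of its underside.
Mind the look-alikes: they are no part of the job. Of the things shaped like the crank, the steel one is meant.

How it is judged:
By the outcome, as a careful person would: the job done as asked, in the order asked, and still so for the second after the job is handed in, with the robot touching nothing.
It also fails if it takes over 72 s, if anything falls off the work surface, if the arm or the gripper's body presses on something with over 40 N, if the wrist force passes 120 N, or if a joint passes its speed limit or range.

## Working session

There is one attempt and no reset: what is moved stays moved. The work goes in short steps, Python scripts to look and compute and a shell command to move; the robot and the scene stay as the last step left them, time stands still between calls to the robot, and variables do not carry over. Pictures are saved under pics/ and viewed, at most 10 in all, crops included, and the job is handed in when it is done.

```bash
mkdir -p pics
cat > h.py <<'E'
import numpy as np,cv2
from cell import manip
def pix2w(cam,u,v,z):
    c=manip.calibration(cam);K=np.array(c["intrinsics"],float);T=np.array(c["pose"],float)
    x=(np.asarray(u,float)-K[0,2])/K[0,0];y=(np.asarray(v,float)-K[1,2])/K[1,1];z=np.asarray(z,float)
    P=np.stack([x*z,-y*z,-z],-1);return P@T[:3,:3].T+T[:3,3]
def w2pix(cam,P):
    c=manip.calibration(cam);K=np.array(c["intrinsics"],float);T=np.array(c["pose"],float)
    p=(np.asarray(P,float)-T[:3,3])@T[:3,:3];return K[0,0]*p[...,0]/-p[...,2]+K[0,2],K[1,1]*p[...,1]/p[...,2]+K[1,2]
def cloud(cam,d):
    v,u=np.mgrid[:400,:640];return pix2w(cam,u,v,d)
def save(im,n,crop=None,s=1):
    if crop:im=im[crop[1]:crop[3],crop[0]:crop[2]]
    cv2.imwrite('pics/'+n,cv2.resize(im[:,:,::-1],None,fx=s,fy=s,interpolation=cv2.INTER_CUBIC))
E
python3 - <<'E'
from h import *
print(manip.read_state())
for c in("scene","top"):
    k=manip.calibration(c);print(c,{a:np.round(b,3).tolist() if not isinstance(b,str) else b for a,b in k.items()})
    im,d=manip.camera(c);save(im,c+'1.png');np.savez(c+'1.npz',im=im,d=d)
    for q in("crank","rest","sleeve","clamp","jaw","grip_mid","brick"):
        print(q,[(round(r["score"],2),np.round(r["position"]).tolist(),int(r["mask"].sum())) for r in manip.cut_out(q,c)])
E
```

```text
{'clock': 0.0, 'joints': array([ 1.11638433e+00,  3.00456386e-01,  1.52159504e+00, -3.05142264e-06,
        1.32073660e+00, -6.65931472e-02]), 'qd': array([ 5.61506751e-05, -1.30410912e-04,  1.03394151e-03,  3.02121602e-04,
       -2.46105653e-03,  9.16163491e-04]), 'effort': array([-3.66974018e-05, -5.31809521e+01, -3.52730370e+01,  7.07636168e-02,
        2.44434597e-02, -9.45700231e-05]), 'eef_pos': array([207.97491692, 509.11807468, 404.08836772]), 'eef_rot': array([-3.14039974e+00, -7.65955050e-05,  2.75377452e+00]), 'wrist_force': array([-0.60663888, -0.35435642,  0.07394305]), 'moment': array([ 0.01260208, -0.00274522, -0.01390135]), 'finger_force': 0.0, 'finger_gap': 94.22134647434288}
scene {'intrinsics': [[422.548, 0.0, 323.685], [0.0, 422.548, 198.199], [0.0, 0.0, 1.0]], 'pose': [[-0.091, -0.81, 0.579, 1063.748], [0.996, -0.065, 0.065, 162.115], [-0.015, 0.582, 0.813, 941.617], [0.0, 0.0, 0.0, 1.0]]}
crank [(0.97, [401.0, 223.0], 734), (0.94, [399.0, 169.0], 807)]
rest [(0.93, [390.0, 228.0], 883), (0.58, [403.0, 225.0], 762)]
sleeve [(0.62, [272.0, 235.0], 647)]
clamp [(0.88, [249.0, 252.0], 4704)]
jaw [(0.98, [239.0, 244.0], 633)]
grip_mid [(0.85, [399.0, 221.0], 728), (0.58, [400.0, 164.0], 850)]
brick [(0.62, [207.0, 237.0], 1233), (0.52, [399.0, 222.0], 703), (0.2, [268.0, 233.0], 643)]
top {'intrinsics': [[415.553, 0.0, 324.336], [0.0, 415.553, 192.564], [0.0, 0.0, 1.0]], 'pose': [[-0.129, 0.971, -0.201, 231.94], [-0.992, -0.127, 0.023, 88.635], [-0.003, 0.203, 0.979, 1257.765], [0.0, 0.0, 0.0, 1.0]]}
crank [(0.95, [254.0, 254.0], 529), (0.86, [246.0, 180.0], 569)]
rest [(0.71, [257.0, 200.0], 796)]
sleeve [(0.53, [354.0, 162.0], 298)]
clamp [(0.93, [368.0, 163.0], 2901)]
jaw [(0.57, [419.0, 155.0], 332), (0.56, [372.0, 154.0], 378)]
grip_mid [(0.93, [249.0, 252.0], 580), (0.88, [245.0, 185.0], 567)]
brick [(0.56, [402.0, 151.0], 598)]
```

View pics/scene1.png

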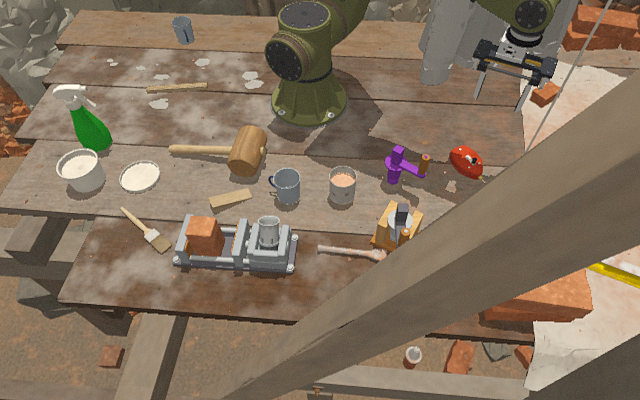

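View pics/top1.png

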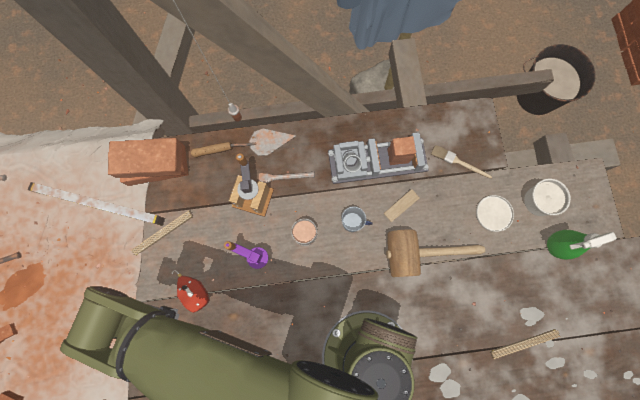

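Run:
```python
from h import *
T=np.load('top1.npz');S=np.load('scene1.npz')
PT=cloud('top',T['d']);PS=cloud('scene',S['d'])
save(T['im'],'crop_t.png',(210,120,440,290),3.4)
def s(P,d,u,v): print((u,v),d[v,u],np.round(P[v,u]))
print('top');[s(PT,T['d'],*p) for p in[(248,185),(240,157),(258,194),(238,180),(352,160),(402,150),(372,154),(419,155),(353,218),(304,231),(180,60),(280,60),(110,60),(300,175),(270,140),(190,148),(404,205)]]
print('scene');[s(PS,S['d'],*p) for p in[(403,213),(268,225),(300,350),(400,280),(500,190),(350,300),(600,100),(240,235),(205,230)]]
# high obstacle points near work area
for n,P,d in(('T',PT,T['d']),('S',PS,S['d'])):
    m=(d>0)&(P[...,0]>150)&(P[...,0]<900)&(P[...,1]<600)&(P[...,1]>-400)&(P[...,2]>150)
    q=P[m];print(n,len(q))
    for a in range(150,900,75):
        k=q[(q[:,0]>=a)&(q[:,0]<a+75)]
        if len(k):print(a,len(k),np.round(k.min(0)),np.round(k.max(0)))
```

```text
top
(248, 185) 1136.3774 [508. 266. 150.]
(240, 157) 1124.6151 [581. 276. 177.]
(258, 194) 1186.7031 [491. 249.  95.]
(238, 180) 1198.8597 [541. 303.  92.]
(352, 160) 1240.8127 [565. -35.  62.]
(402, 150) 1188.392 [ 561. -175.  118.]
(372, 154) 1228.9884 [572. -95.  77.]
(419, 155) 1225.7792 [ 550. -231.   79.]
(353, 218) 1266.2063 [400. -18.   2.]
(304, 231) 1207.5396 [374. 133.  53.]
(180, 60) 1589.4094 [1116.  534. -194.]
(280, 60) 1093.6786 [806. 134. 258.]
(110, 60) 1079.902 [856. 572. 272.]
(300, 175) 1277.5471 [551. 126.  18.]
(270, 140) 1312.6731 [680. 207.   6.]
(190, 148) 1318.2928 [690. 462.  -3.]
(404, 205) 1260.0449 [ 418. -176.   16.]
scene
(403, 213) 951.80304 [524. 280. 146.]
(268, 225) 966.0823 [566. -24. 123.]
(300, 350) 704.06726 [865.  93. 223.]
(400, 280) 482.85095 [852. 223. 493.]
(500, 190) 375.59802 [826. 293. 638.]
(350, 300) 584.49493 [836. 169. 384.]
(600, 100) 308.07013 [809. 338. 730.]
(240, 235) 1005.8121 [571. -96.  76.]
(205, 230) 966.4552 [ 588. -167.  118.]
T 17637
150 6587 [150. 233. 211.] [225. 560. 602.]
225 1282 [225. 417. 319.] [274. 533. 533.]
300 31 [345. 326. 151.] [362. 345. 158.]
450 58 [498. 265. 150.] [522. 288. 157.]
525 64 [574. 267. 151.] [594. 288. 177.]
750 5143 [791.  54. 150.] [825. 361. 546.]
825 4472 [825.  55. 150.] [900. 600. 519.]
S 49812
150 1588 [150. 381. 204.] [225. 599. 485.]
225 3337 [225. 409. 205.] [279. 597. 509.]
300 35 [346. 326. 150.] [367. 346. 157.]
450 78 [501. 268. 150.] [525. 289. 155.]
525 117 [577. 269. 150.] [598. 291. 174.]
750 5910 [794.  56. 150.] [825. 351. 798.]
825 38747 [825.  56. 150.] [900. 539. 752.]
```

View pics/crop_t.png

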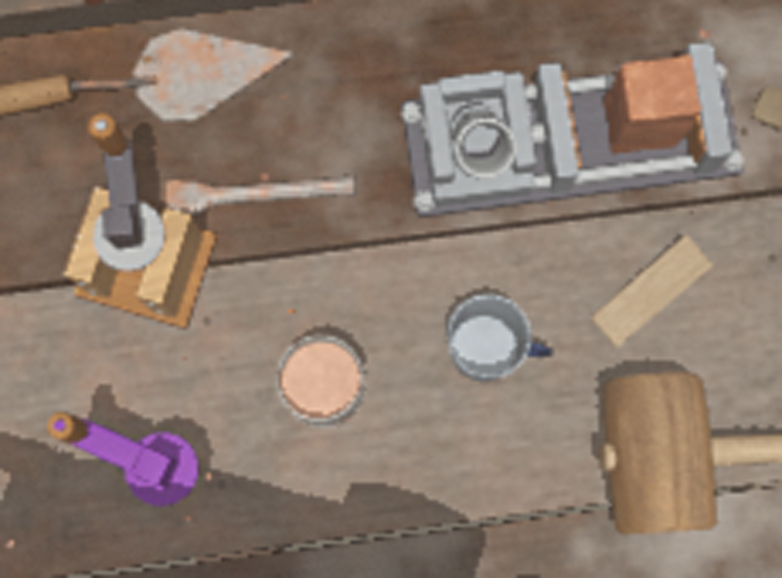

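Run:
```python
from h import *
out={}
for c in('top','scene'):
    D=np.load(c+'1.npz');P=cloud(c,D['d']);ok=D['d']>0;print(c)
    def sel(x0,x1,y0,y1,z0,z1):return P[ok&(P[...,0]>x0)&(P[...,0]<x1)&(P[...,1]>y0)&(P[...,1]<y1)&(P[...,2]>z0)&(P[...,2]<z1)]
    def rect(n,Q):
        r=cv2.minAreaRect(Q[:,:2].astype(np.float32));print(n,len(Q),np.round(r[0],1),np.round(r[1],1),round(r[2],1),'mean',np.round(Q.mean(0),1),'med z',np.round(np.median(Q[:,2]),1))
    rect('hub',sel(480,550,240,310,143,160))
    rect('grip',sel(560,620,240,310,160,185))
    rect('rest tops',sel(440,600,200,340,88,97.5))
    rect('rest all',sel(440,600,200,340,8,97.5))
    rect('clamp>9',sel(480,660,-300,60,9,90))
    rect('gearbox cheeks',sel(480,660,-95,60,70,86))
    rect('jaw',sel(500,640,-125,-75,68,88))
    rect('fixed',sel(500,640,-260,-200,68,88))
    rect('brick',sel(500,640,-240,-110,100,130))
    Q=sel(480,640,-80,40,87,170);rect('sleeve',Q);out[c]=Q
    print(np.round(np.percentile(Q,[1,50,99],axis=0)))
np.savez('sl.npz',**out)
```

```text
top
hub 80 [509.5 276.4] [24.3 23.6] 0.4 mean [509.1 276.2 151.5] med z 151.4
grip 54 [583.8 277.8] [20.1 19.4] 44.7 mean [583.  277.3 169.9] med z 170.6
rest tops 336 [502.5 278.6] [86.3 80.1] 66.1 mean [497.8 276.4  94.4] med z 94.5
rest all 921 [520.2 269. ] [104.2 130.5] 66.0 mean [497.7 265.2  52.5] med z 49.5
clamp>9 2848 [ 569.1 -134. ] [110.2 330.3] 0.2 mean [ 560.  -104.2   49.3] med z 49.3
gearbox cheeks 592 [569.5 -38.8] [101.8 111.9] 0.0 mean [577.5 -35.4  78.4] med z 78.8
jaw 261 [568.8 -94.2] [103.3  38.3] 0.1 mean [ 567.6 -100.4   74.5] med z 74.8
fixed 276 [ 570.5 -223.7] [ 44.1 104.8] 87.7 mean [ 565.1 -231.4   77.4] med z 77.7
brick 405 [ 573.5 -182.4] [60.8 53.3] 88.0 mean [ 571.5 -181.7  116. ] med z 116.7
sleeve 158 [550.6 -31. ] [49.2 58.1] 83.0 mean [546.2 -30.8 103.5] med z 101.4
[[522. -55.  88.]
 [543. -31. 101.]
 [579.  -5. 123.]]
scene
hub 116 [513.  277.6] [25.1 22.8] 1.3 mean [515.  277.3 150.4] med z 151.3
grip 89 [587.5 280.4] [19.2 20. ] 46.7 mean [589.6 279.5 169.1] med z 170.0
rest tops 414 [506.3 279.8] [86.5 81.8] 65.6 mean [503.9 278.1  94.5] med z 94.6
rest all 1118 [524.5 267. ] [ 95.6 133.8] 64.0 mean [523.6 259.5  53.3] med z 52.1
clamp>9 4526 [ 575.2 -134.1] [110.3 331.7] 0.8 mean [593.  -98.9  49.8] med z 54.4
gearbox cheeks 985 [573.5 -38.1] [101.8 113.6] 0.1 mean [586.4 -33.8  78. ] med z 78.6
jaw 374 [573.4 -93.7] [ 37.2 105.5] 90.0 mean [576.  -98.8  74. ] med z 74.3
fixed 319 [ 573.8 -222. ] [105.4  41.7] 1.7 mean [ 586.2 -230.1   76.9] med z 77.2
brick 627 [ 577.5 -181.3] [61.6 55.1] 88.2 mean [ 581.  -179.1  114.6] med z 116.2
sleeve 406 [554.4 -26.3] [61.7 49.3] 10.3 mean [557.3 -27.4 101.3] med z 99.2
[[525. -51.  87.]
 [564. -27.  99.]
 [583.  -5. 123.]]
```

Run:
```python
from h import *
from scipy.optimize import least_squares
Z=np.load('sl.npz');a=np.array([-.5,0,.75**.5]);b=np.array([.75**.5,0,.5])
for c in Z:
    Q=Z[c];s=Q@a;u=Q@b;v=Q[:,1];print(c,np.round(np.percentile(s,[50,80,90,95,98,100]),1))
    sm=np.percentile(s,96)
    m=s>sm-4;k=m
    print('rim',m.sum(),'u',np.round([u[m].min(),u[m].max()],1),'v',np.round([v[m].min(),v[m].max()],1))
    f=least_squares(lambda p:np.hypot(u[m]-p[0],v[m]-p[1])-22,[np.median(u[m]),-29],loss='soft_l1')
    cu,cv=f.x;print('centre',np.round(sm*a+cu*b+np.array([0,cv,0]),1),'rms',np.std(f.fun))
```

```text
top [-179.9 -176.4 -175.2 -174.4 -173.6 -172.9]
rim 65 u [500.1 549.4] v [-54.7  -4.8]
centre [541.7 -30.1 111.7] rms 1.3274421602496682
scene [-188.7 -179.8 -178.2 -177.3 -176.7 -175.7]
rim 104 u [501.7 553.9] v [-53.6  -3. ]
centre [545.7 -28.  110.4] rms 1.6122193186552973
```

```bash
python3 -m creep '{"slide":[[4.3,-3.3,0],[4.3,-3.3,0],[4.3,-3.3,0],[4.3,-3.3,0],[4.3,-3.3,0],[4.3,-3.3,0],[4.5,-3.4,0],[0,0,0]],"turn":[0.13,0.13,0.128,0,0,0,0,0],"claw":[0.8,0.8,0.8,0.8,0.8,0.8,0.8,0.8]}' 50
```

```text
clock: 1.8
eef_pos: [513.1, 274.9, 404.1]
eef_rot: [-3.141, -0.0, 3.138]
wrist_force: [-0.4, -0.1, 0.3]
finger_gap: 75.1
finger_force: 0.0
```

```bash
python3 -m creep '{"slide":[[-0.2,0.2,-3],[0,0,-3],[0,0,-2.7],[0,0,0],[0,0,0],[0,0,0],[0,0,0],[0,0,0]],"turn":[0.003,0,0,0,0,0,0,0],"claw":[0.8,0.8,0.8,0.1,0.1,0.1,0.1,0.1]}' 50
```

```text
clock: 2.8
eef_pos: [509.0, 279.1, 318.0]
eef_rot: [3.141, 0.0, -3.138]
wrist_force: [-0.7, 0.2, -0.9]
finger_gap: 29.1
finger_force: 0.0
```

```bash
python3 -m creep '{"slide":[[0.2,-0.2,0],[0,0,0],[0,0,0],[0,0,0],[0,0,0]],"turn":[0,0,0,0,0],"claw":[0.32,0.1,0.1,0.1,0.1]}' 50; python3 -m creep '{"slide":[[0,0,1.5],[0,0,3],[0,0,0]],"turn":[0,0,0],"claw":[0.1,0.1,0.1]}'
```

```text
clock: 3.42
eef_pos: [511.0, 277.1, 317.7]
eef_rot: [-3.142, 0.0, -3.138]
wrist_force: [1.3, -1.2, -0.6]
finger_gap: 23.7
finger_force: 49.9
clock: 3.8
eef_pos: [511.0, 277.3, 365.0]
eef_rot: [3.14, 0.004, -3.138]
wrist_force: [0.4, -0.6, -3.5]
finger_gap: 23.6
finger_force: 49.9
```

```bash
python3 -m creep '{"slide":[[0,0,5],[1.0,-4,2.5],[1.4,-5.3,0],[1.4,-5.3,0],[1.4,-5.3,0],[1.4,-5.3,0],[1.3,-5.4,0],[0,0,0]],"turn":[0,0,0,0,0,0,0,0],"claw":[0.1,0.1,0.1,0.1,0.1,0.1,0.1,0.1]}'; python3 -m creep '{"slide":[[0,0,-2],[0,0,-2.2],[0,0,0]],"turn":[0,0,0],"claw":[0.1,0.1,0.1]}' 30
python3 - <<'E'
from h import *
im,d=manip.camera('scene');save(im,'s2.png',(200,120,360,300),3);np.savez('s2.npz',im=im,d=d);s=manip.read_state();print(s['eef_pos'],s['wrist_force'])
P=cloud('scene',d);m=(d>0)&(abs(P[...,0]-620)<120)&(abs(P[...,1]+29)<70)&(P[...,2]>126)
for z in range(100,230,8):
    k=(d>0)&(P[...,0]>570)&(P[...,0]<720)&(abs(P[...,1]+29)<45)&(abs(P[...,2]-z)<4)
    q=P[k]
    if len(q):print(z,len(q),'x',np.round([q[:,0].min(),q[:,0].max()]),'y',np.round([q[:,1].min(),q[:,1].max()]))
E
```

```text
clock: 4.8
eef_pos: [590.4, -32.1, 436.0]
eef_rot: [-3.141, -0.002, 3.141]
wrist_force: [-0.2, 0.5, -3.8]
finger_gap: 23.6
finger_force: 49.9
clock: 5.18
eef_pos: [589.9, -28.2, 393.8]
eef_rot: [3.141, -0.003, -3.138]
wrist_force: [-0.9, -0.3, -3.9]
finger_gap: 24.1
finger_force: 30.0
[589.91803188 -28.25574837 395.10636166] [ 0.39536039  0.04733596 -2.52921352]
100 23 x [571. 611.] y [-31. -12.]
108 17 x [589. 612.] y [-33. -12.]
116 19 x [598. 613.] y [-28. -12.]
124 20 x [591. 611.] y [-27. -10.]
132 19 x [596. 611.] y [-26. -10.]
140 17 x [593. 610.] y [-23. -10.]
148 12 x [599. 610.] y [-22. -11.]
156 3 x [605. 610.] y [-19. -13.]
172 89 x [572. 620.] y [-56.   2.]
180 142 x [576. 679.] y [-56.   3.]
188 208 x [596. 679.] y [-39. -15.]
196 48 x [597. 678.] y [-45.  -9.]
204 64 x [587. 677.] y [-49.  -3.]
212 87 x [582. 678.] y [-51.  -3.]
220 84 x [588. 677.] y [-50.  -3.]
228 161 x [580. 677.] y [-51.  -3.]
```

View pics/s2.png

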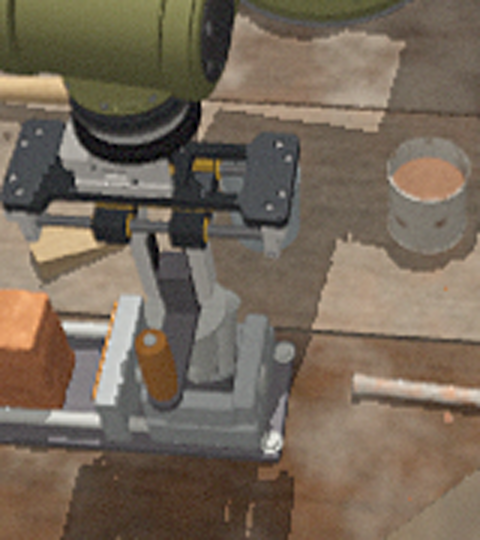

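```bash
python3 -m creep '{"slide":[[-0.9,0,0],[-0.8,0,0.1],[-0.8,0,0.05],[0,0,0]],"turn":[0,0,0,0],"claw":[0.1,0.1,0.1,0.1]}'; python3 -m creep '{"slide":[[-0.8,0,-0.05],[-0.8,0,-0.1],[-0.8,0,-0.2],[-0.8,0,-0.2],[0,0,0]],"turn":[0,0,0,0,0],"claw":[0.1,0.1,0.1,0.1,0.1]}'
cat > look.py <<'E'
import sys;from h import *
im,d=manip.camera('scene');s=manip.read_state();print(np.round(s['eef_pos'],1),np.round(s['wrist_force'],1),s['clock'])
P=cloud('scene',d);x,y,z=s['eef_pos']
# crank steel points below fingertips: print shank/arm outline
np.savez('last.npz',im=im,d=d)
save(im,sys.argv[1],(200,120,360,300),3)
E
python3 look.py s3.png
```

```text
clock: 5.72
eef_pos: [564.4, -28.9, 397.8]
eef_rot: [-3.141, 0.001, -3.139]
wrist_force: [2.4, 0.4, -2.1]
finger_gap: 23.3
finger_force: 30.0
clock: 6.35
eef_pos: [532.5, -28.8, 391.6]
eef_rot: [3.142, -0.001, -3.138]
wrist_force: [1.2, 0.3, -0.7]
finger_gap: 24.0
finger_force: 30.0
[532.7 -28.8 391.5] [ 1.1  0.1 -1.2] 6.4
```

View pics/s3.png

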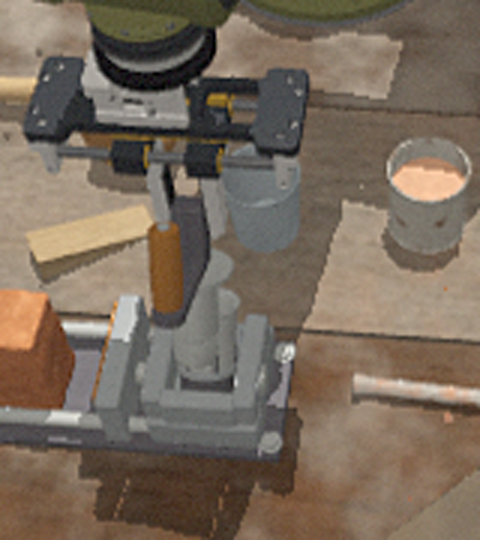

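```bash
python3 -m creep '{"slide":[[0,0,0],[0,0,0],[0.5,0,2],[0.5,0,3],[0,0,0],[0,0,0]],"turn":[0,0,0,0,0,0],"claw":[0.1,0.1,0.1,0.1,0.1,0.1]}' 60
cat > tilt.py <<'E'
from h import *
im,d=manip.camera('scene');s=manip.read_state();p=s['eef_pos'];print(np.round(p,1),np.round(s['wrist_force'],1),s['clock'])
P=cloud('scene',d)-np.array([2,1,0]);G=P-np.array([p[0],p[1],p[2]-180])
# shank: points near y plane of tool, grey, below hub
i=im.astype(int);grey=(abs(i[...,0]-i[...,2])<25)
wood=(i[...,0]-i[...,2]>60)
def fit(n,m,lo):
    q=G[m&(d>0)]
    if len(q)<15: print(n,len(q));return
    # RANSAC-free robust line: x vs z for camera-facing crest
    for k in range(-140,60,10):
        r=q[(q[:,2]>=k)&(q[:,2]<k+10)]
        if len(r)>2:print(n,k+5,len(r),'x90',np.round(np.percentile(r[:,0],[10,90])),'y',np.round(np.percentile(r[:,1],[2,98])))
near=(abs(G[...,1])<35)&(G[...,0]>-60)&(G[...,0]<130)&(P[...,2]>128)
fit('shank',near&grey&(G[...,2]<20),0);fit('wood',near&wood,0)
from scipy.ndimage import label
q=G[near&wood&(d>0)];c=q.mean(0);u,sv,vt=np.linalg.svd(q-c);print('wood axis',np.round(vt[0],3),'c',np.round(c,1),'tilt deg',np.degrees(np.arctan2(-vt[0,0]*np.sign(vt[0,2]),abs(vt[0,2]))))
np.savez('last.npz',im=im,d=d)
E
python3 tilt.py
```

```text
clock: 7.15
eef_pos: [542.8, -28.8, 440.0]
eef_rot: [3.141, -0.002, -3.138]
wrist_force: [0.4, -0.9, -4.4]
finger_gap: 23.6
finger_force: 60.0
[542.8 -28.8 439.9] [ 0.2  0.  -3.1] 7.2
shank -105 3 x90 [50. 64.] y [12. 15.]
shank -95 55 x90 [58. 70.] y [-14.  15.]
shank -85 64 x90 [58. 66.] y [-14.  15.]
shank -75 62 x90 [49. 62.] y [-14.  18.]
shank -65 63 x90 [45. 59.] y [-9. 17.]
shank -55 54 x90 [40. 54.] y [-2. 17.]
shank -45 50 x90 [ 4. 49.] y [ 1. 20.]
shank -35 59 x90 [12. 37.] y [ 9. 29.]
shank -25 68 x90 [22. 46.] y [-2. 27.]
shank -15 92 x90 [10. 48.] y [-4. 18.]
shank -5 105 x90 [ 8. 67.] y [-4. 24.]
shank 5 135 x90 [ 8. 98.] y [-21.  24.]
shank 15 172 x90 [-2. 93.] y [-21.  24.]
wood 15 22 x90 [88. 93.] y [-6. 10.]
wood 25 47 x90 [84. 91.] y [-6. 10.]
wood 35 55 x90 [79. 87.] y [-8. 10.]
wood 45 66 x90 [73. 82.] y [-9. 11.]
wood 55 62 x90 [67. 77.] y [-9.  9.]
wood axis [ 0.716 -0.07  -0.694] c [63.7  2.9 56.4] tilt deg 45.88484901798764
```

```bash
python3 -m creep '{"slide":[[-2.7,0,-1.2],[-2.75,0,-1.6],[0,0,0],[0.4,0,-0.7],[0,0,0]],"turn":[0,0,0,0,0],"claw":[0.1,0.1,0.1,0.1,0.1]}'; python3 -m creep '{"slide":[[0.35,0,-0.6],[0,0,0],[0.4,0,-0.7],[0,0,0]],"turn":[0,0,0,0],"claw":[0.1,0.1,0.1,0.1]}'
```

```text
clock: 7.82
eef_pos: [493.2, -28.9, 405.9]
eef_rot: [3.141, -0.001, -3.138]
wrist_force: [0.2, -0.4, -3.1]
finger_gap: 23.5
finger_force: 60.0
clock: 8.32
eef_pos: [500.2, -28.8, 397.5]
eef_rot: [-3.141, 0.005, -3.138]
wrist_force: [-17.7, 0.7, 34.9]
finger_gap: 24.1
finger_force: 60.0
```

```bash
python3 -m creep '{"slide":[[-0.4,0,0.7],[0,0,0],[0,0,0]],"turn":[0,0,0],"claw":[0.1,0.1,0.1]}'; python3 tilt.py | grep -v "^wood"
python3 - <<'E'
from h import *
D=np.load('last.npz');a=D['im'][150:270,220:330][:,:,::-1];im,d=manip.camera('top');b=im[120:240,290:400][:,:,::-1]
cv2.imwrite('pics/s4.png',cv2.resize(np.hstack([a,b]),None,fx=3.5,fy=3.5,interpolation=cv2.INTER_CUBIC))
E
```

```text
clock: 8.7
eef_pos: [496.1, -28.9, 400.0]
eef_rot: [3.141, -0.001, -3.138]
wrist_force: [0.3, 0.9, -2.8]
finger_gap: 23.8
finger_force: 60.0
[496.1 -28.9 400. ] [-0.4  0.9 -3.6] 8.75
shank -95 12 x90 [57. 64.] y [-13.  15.]
shank -85 57 x90 [53. 63.] y [-13.  15.]
shank -75 52 x90 [49. 58.] y [-15.  17.]
shank -65 63 x90 [41. 54.] y [-14.  17.]
shank -55 53 x90 [36. 50.] y [-6. 17.]
shank -45 39 x90 [29. 46.] y [ 0. 17.]
shank -35 48 x90 [-0. 38.] y [ 5. 28.]
shank -25 61 x90 [16. 38.] y [10. 28.]
shank -15 69 x90 [10. 39.] y [-2. 19.]
shank -5 80 x90 [ 8. 51.] y [-2. 24.]
shank 5 86 x90 [ 8. 85.] y [-5. 24.]
shank 15 132 x90 [-7. 91.] y [-12.  23.]
```

View pics/s4.png

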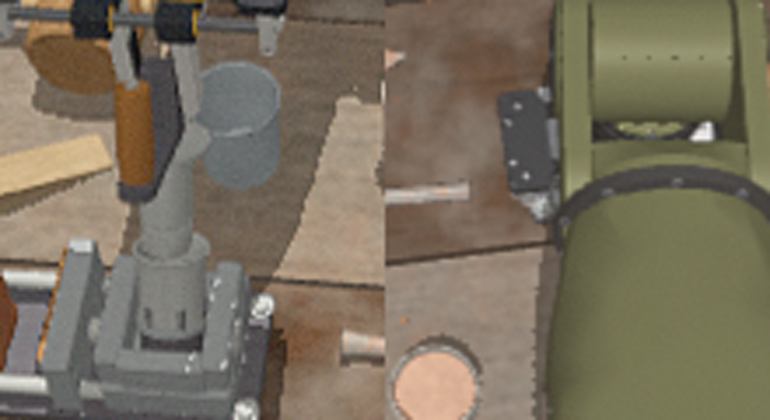

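```bash
python3 - <<'E'
from h import *
D=np.load('last.npz');d=D['d'];im=D['im'];P=cloud('scene',d)
for r in range(196,246,2):
    row=d[r,245:295];e=np.where(abs(np.diff(row))>12)[0]+245
    print(r,[(int(c),int(d[r,c]),int(d[r,c+1])) for c in e], np.round(P[r,268],0))
c=np.array([w2pix('scene',np.array([545.7-.5*t,-28.5,110.5+.866*t])) for t in(-30,0,30,60,90)]);print(np.round(c,1))
E
python3 - <<'E'
from h import *
D=np.load('last.npz');g=cv2.cvtColor(D['im'],cv2.COLOR_RGB2GRAY).astype(int)
for r in range(206,248,3):print(r,g[r,254:286].tolist())
E
```

```text
196 [(252, 1167, 858), (263, 860, 895), (274, 922, 1164), (277, 1164, 1132)] [547. -16. 210.]
198 [(253, 1162, 861), (263, 865, 885), (267, 896, 930), (274, 948, 1161), (278, 1164, 1140)] [536. -21. 187.]
200 [(253, 1158, 861), (263, 865, 880), (266, 884, 934), (273, 939, 952), (274, 952, 1155)] [537. -21. 182.]
202 [(252, 1155, 870), (265, 877, 936), (274, 950, 1156)] [539. -22. 177.]
204 [(252, 1151, 864), (264, 870, 935), (274, 952, 1147), (291, 1147, 0), (292, 0, 1147)] [542. -22. 173.]
206 [(253, 1149, 867), (257, 862, 0), (258, 0, 862), (264, 873, 942), (274, 953, 1150)] [544. -22. 167.]
208 [(255, 1143, 865), (260, 865, 949), (274, 959, 1145)] [545. -23. 161.]
210 [(259, 1141, 955), (274, 958, 1136)] [547. -23. 157.]
212 [(259, 1133, 958), (274, 960, 1133)] [551. -22. 154.]
214 [(259, 1131, 960), (273, 960, 973), (274, 973, 1131)] [554. -22. 151.]
216 [(260, 1130, 962), (274, 973, 1127)] [556. -23. 145.]
218 [(258, 1121, 998), (260, 991, 963), (273, 962, 976), (274, 976, 1008), (278, 1002, 1125)] [557. -23. 138.]
220 [(247, 1035, 1119), (257, 1121, 989), (260, 998, 968), (273,
[... 3700 characters left out ...]
, 118, 117, 113, 105, 101, 121, 143, 131, 131, 131, 130, 130]
236 [132, 132, 124, 100, 90, 98, 120, 129, 127, 131, 131, 132, 126, 129, 130, 132, 125, 127, 124, 122, 122, 113, 109, 105, 84, 103, 128, 135, 130, 127, 130, 129]
239 [128, 129, 119, 89, 91, 111, 129, 104, 81, 110, 131, 131, 131, 128, 128, 131, 114, 102, 72, 118, 119, 115, 112, 106, 63, 125, 133, 129, 131, 130, 127, 130]
242 [131, 121, 99, 84, 86, 114, 122, 120, 98, 111, 129, 131, 133, 130, 129, 137, 120, 97, 74, 121, 119, 121, 112, 115, 96, 128, 133, 133, 132, 129, 131, 126]
245 [128, 114, 91, 88, 101, 121, 82, 108, 113, 120, 127, 128, 128, 125, 127, 125, 127, 126, 119, 112, 108, 97, 79, 63, 101, 125, 130, 128, 129, 134, 132, 119]
```

```bash
python3 -m creep '{"slide":[[-0.35,0.2,-0.2],[0,0,0],[0.3,0,-0.5],[0,0,0]],"turn":[0,0,0,0],"claw":[0.1,0.1,0.1,0.1]}'; python3 -m creep '{"slide":[[0.2,0,-0.35],[0,0,0]],"turn":[0,0],"claw":[0.1,0.1]}'
```

```text
clock: 9.3
eef_pos: [495.6, -26.9, 393.1]
eef_rot: [3.141, -0.001, -3.138]
wrist_force: [-0.7, 0.1, -3.8]
finger_gap: 23.9
finger_force: 60.0
clock: 9.55
eef_pos: [497.3, -26.9, 389.3]
eef_rot: [3.141, -0.003, -3.138]
wrist_force: [-4.7, -0.1, -4.8]
finger_gap: 23.5
finger_force: 60.0
```

```bash
python3 -m creep '{"slide":[[-0.5,0,-0.2],[-0.5,0,-0.25],[0,0,0]],"turn":[0,0,0],"claw":[0.1,0.1,0.1]}'; python3 -m creep '{"slide":[[0.2,0,-0.35],[0.2,0,-0.35],[0,0,0]],"turn":[0,0,0],"claw":[0.1,0.1,0.1]}'
```

```text
clock: 9.93
eef_pos: [487.2, -26.8, 385.7]
eef_rot: [-3.142, 0.001, -3.138]
wrist_force: [0.7, 0.2, -2.6]
finger_gap: 24.0
finger_force: 60.0
clock: 10.3
eef_pos: [491.9, -27.0, 378.8]
eef_rot: [-3.141, 0.002, -3.138]
wrist_force: [4.3, -2.1, -1.2]
finger_gap: 23.9
finger_force: 60.0
```

```bash
python3 -m creep '{"slide":[[0.25,0,-0.43],[0.25,0,-0.43],[0,0,0]],"turn":[0,0,0],"claw":[0.1,0.1,0.1]}' 30; python3 -m creep '{"slide":[[0.25,0,-0.43],[0.25,0,-0.43],[0,0,0]],"turn":[0,0,0],"claw":[0.1,0.1,0.1]}'
```

```text
clock: 10.68
eef_pos: [496.7, -27.0, 369.4]
eef_rot: [-3.141, -0.0, -3.139]
wrist_force: [4.7, -3.1, -2.3]
finger_gap: 23.8
finger_force: 30.0
clock: 11.05
eef_pos: [501.7, -27.0, 360.7]
eef_rot: [-3.141, -0.001, -3.139]
wrist_force: [3.6, -5.1, -3.5]
finger_gap: 23.6
finger_force: 30.0
```

```bash
python3 -m creep '{"slide":[[0.2,-0.1,-0.35],[0,0,0]],"turn":[0,0],"claw":[0.1,0.1]}' 20; python3 -m creep '{"slide":[[0.15,0,-0.26],[0,0,0]],"turn":[0,0],"claw":[0.1,0.1]}'
```

```text
clock: 11.3
eef_pos: [503.6, -27.8, 357.3]
eef_rot: [3.141, -0.001, -3.138]
wrist_force: [2.8, -1.2, -2.8]
finger_gap: 24.0
finger_force: 20.0
clock: 11.55
eef_pos: [504.9, -27.9, 355.8]
eef_rot: [-3.141, -0.001, -3.138]
wrist_force: [-3.7, -3.3, 7.0]
finger_gap: 23.8
finger_force: 20.0
```

```bash
python3 -m creep '{"slide":[[0,0,0],[0,0,0],[0,0,0.5],[0,0,4],[0,0,6],[0,0,0]],"turn":[0,0,0,0,0,0],"claw":[0.7,0.7,0.7,0.7,0.7,0.7]}'
python3 - <<'E'
from h import *
im,d=manip.camera('scene');s=manip.read_state();print(np.round(s['eef_pos'],1),s['clock'])
P=cloud('scene',d)-np.array([2,1,0]);i=im.astype(int)
m=(i[...,0]-i[...,2]>50)&(d>0)&(abs(P[...,1]+28)<25)&(P[...,0]>490)&(P[...,0]<640)&(P[...,2]>150)
a=np.array([-.5,0,.75**.5]);b=np.array([.75**.5,0,.5]);q=P[m];print(len(q))
for k in np.arange(150,280,8):
    r=q[(q[:,2]>=k)&(q[:,2]<k+8)]
    if len(r)>3:print(k+4,len(r),np.round(np.percentile(r[:,0],[10,90])),np.round(np.percentile(r[:,1],[3,50,97]),1))
s=q@a;print('s',np.round(np.percentile(s,[2,50,98])),'u',np.round(np.percentile(q@b,[10,50,90])))
save(im,'s5.png',(200,120,360,280),3)
E
```

```text
clock: 12.3
eef_pos: [504.8, -27.7, 464.8]
eef_rot: [-3.141, 0.007, -3.138]
wrist_force: [-1.6, 0.2, -0.6]
finger_gap: 65.6
finger_force: 0.0
[504.8 -27.8 462.1] 12.35
669
202 27 [579. 586.] [-41.8 -32.6 -25.2]
210 35 [575. 583.] [-43.9 -32.4 -25.1]
218 39 [569. 579.] [-43.2 -32.1 -24.9]
226 42 [564. 575.] [-42.7 -32.9 -25.1]
234 49 [559. 569.] [-45.4 -33.3 -25.1]
242 44 [548. 564.] [-44.8 -34.4 -26. ]
250 26 [554. 561.] [-42.3 -34.1 -26.8]
s [-116.  230.  248.] u [604. 712. 732.]
```

View pics/s5.png

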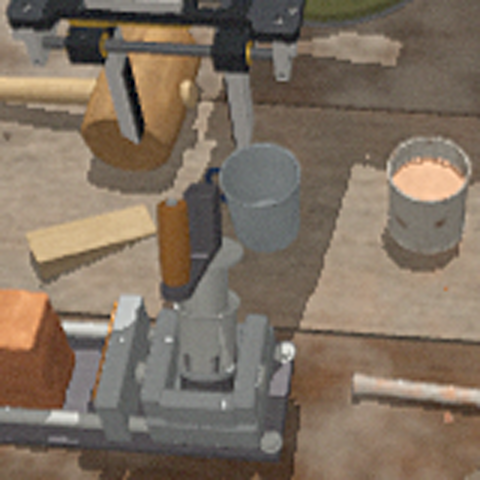

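```bash
python3 -m creep '{"slide":[[3,-0.3,0],[3,-0.3,0],[0,0,-3],[0,0,-2.9],[0,0,0],[0,0,0],[0,0,0],[0,0,0]],"turn":[0,0,0,0,0,0,0,0],"claw":[0.6,0.6,0.6,0.6,0.5,0.1,0.1,0.1]}' 6; python3 -m creep '{"slide":[[0,0,0],[0,0,0]],"turn":[0,0],"claw":[0.1,0.1]}'
```

```text
clock: 13.35
eef_pos: [565.0, -33.8, 402.1]
eef_rot: [-3.141, 0.001, -3.138]
wrist_force: [-0.4, 0.1, 1.7]
finger_gap: 22.7
finger_force: 6.0
clock: 13.6
eef_pos: [565.0, -33.9, 401.9]
eef_rot: [-3.141, 0.001, -3.138]
wrist_force: [1.0, -0.1, 4.2]
finger_gap: 22.5
finger_force: 6.0
```

```bash
python3 -m creep '{"slide":[[-0.05,-1.04,-0.16],[-0.25,-1.0,-0.15],[-0.37,-0.95,-0.21],[0,0,0]],"turn":[0,0,0,0],"claw":[0.1,0.1,0.1,0.1]}'; python3 -m creep '{"slide":[[-0.43,-0.89,-0.37],[-0.58,-0.8,-0.33],[-0.68,-0.7,-0.39],[0,0,0]],"turn":[0,0,0,0],"claw":[0.1,0.1,0.1,0.1]}'
cat > wood.py <<'E'
from h import *
im,d=manip.camera('scene');st=manip.read_state();p=st['eef_pos'];print(np.round(p,1),st['clock'])
P=cloud('scene',d)-np.array([2,1,0]);i=im.astype(int)
G=P-np.array([p[0],p[1],p[2]-180])
m=(i[...,0]-i[...,2]>50)&(d>0)&(np.linalg.norm(G,axis=-1)<55);q=P[m]
a=np.array([-.5,0,.75**.5]);s=q@a-(-175.6)
print(len(q),'axial above mouth',np.round(np.percentile(s,[2,10,90,98])),'(on socket 54..114, home 36..96)','y',np.round(np.percentile(q[:,1],[3,97])))
# collar/hub top
h=(d>0)&(abs(P[...,1]+28)<12);Q=P[h];sa=Q@a+175.6;u=Q@np.array([.75**.5,0,.5])-526.5
k=(abs(u)<11)&(sa>20)&(sa<110);print('hub top axial',np.round(np.percentile(sa[k],[50,90,98]),1) if k.sum()>5 else k.sum(),'(95 / 77)')
np.savez('last.npz',im=im,d=d)
E
python3 wood.py
```

```text
clock: 14.1
eef_pos: [558.0, -64.2, 395.3]
eef_rot: [3.141, -0.002, -3.139]
wrist_force: [-1.0, 0.1, -3.8]
finger_gap: 22.4
finger_force: 6.0
clock: 14.6
eef_pos: [541.0, -88.0, 384.9]
eef_rot: [3.141, -0.0, -3.139]
wrist_force: [1.6, 3.4, -5.1]
finger_gap: 22.2
finger_force: 6.0
[541.2 -87.8 385.1] 14.65
206 axial above mouth [ 53.  57. 102. 107.] (on socket 54..114, home 36..96) y [-97. -78.]
hub top axial [63.  85.3 89.4] (95 / 77)
```

```bash
python3 -m creep '{"slide":[[0.2,0,-0.35],[0,0,0]],"turn":[0,0],"claw":[0.1,0.1]}' 10; python3 -m creep '{"slide":[[0.2,0,-0.35],[0,0,0]],"turn":[0,0],"claw":[0.1,0.1]}'; python3 wood.py
```

```text
clock: 14.9
eef_pos: [543.7, -87.7, 382.7]
eef_rot: [-3.141, 0.002, -3.138]
wrist_force: [0.6, 0.5, 5.0]
finger_gap: 22.2
finger_force: 10.0
clock: 15.15
eef_pos: [545.7, -87.8, 379.4]
eef_rot: [-3.14, 0.003, -3.138]
wrist_force: [0.8, -1.1, 6.6]
finger_gap: 22.3
finger_force: 10.0
[545.7 -87.8 379.4] 15.2
205 axial above mouth [ 46.  51.  96. 100.] (on socket 54..114, home 36..96) y [-97. -78.]
hub top axial [58.5 79.8 83.3] (95 / 77)
```

```bash
python3 -m creep '{"slide":[[0.2,0,-0.35],[0,0,0]],"turn":[0,0],"claw":[0.1,0.1]}' 12; python3 -m creep '{"slide":[[0.2,0,-0.35],[0,0,0]],"turn":[0,0],"claw":[0.1,0.1]}'; python3 wood.py
```

```text
clock: 15.45
eef_pos: [547.7, -87.8, 375.8]
eef_rot: [-3.14, 0.003, -3.138]
wrist_force: [0.9, -0.8, 6.4]
finger_gap: 22.3
finger_force: 12.0
clock: 15.7
eef_pos: [549.7, -87.9, 372.7]
eef_rot: [-3.14, 0.003, -3.138]
wrist_force: [-0.5, -1.1, 8.4]
finger_gap: 22.4
finger_force: 12.0
[549.7 -87.9 372.7] 15.75
199 axial above mouth [39. 44. 88. 92.] (on socket 54..114, home 36..96) y [-97. -79.]
hub top axial [52.1 74.  76.8] (95 / 77)
```

```bash
python3 -m creep '{"slide":[[0.2,0,-0.35],[0,0,0]],"turn":[0,0],"claw":[0.1,0.1]}' 15; python3 -m creep '{"slide":[[0.15,0,-0.26],[0,0,0]],"turn":[0,0],"claw":[0.1,0.1]}'; python3 wood.py
```

```text
clock: 16.0
eef_pos: [551.8, -88.2, 370.2]
eef_rot: [-3.139, 0.004, -3.139]
wrist_force: [-2.6, -5.7, 16.4]
finger_gap: 22.4
finger_force: 15.0
clock: 16.25
eef_pos: [553.2, -88.3, 367.8]
eef_rot: [-3.139, 0.005, -3.139]
wrist_force: [-3.2, -5.3, 18.5]
finger_gap: 22.4
finger_force: 15.0
[553.2 -88.3 367.8] 16.3
195 axial above mouth [36. 41. 83. 88.] (on socket 54..114, home 36..96) y [-98. -79.]
hub top axial [51.1 74.1 76.5] (95 / 77)
```

```bash
python3 -m creep '{"slide":[[-0.15,0,0.26],[0,0,0],[-1.46,-0.99,-0.84],[-1.63,-0.52,-0.94],[0,0,0]],"turn":[0,0,0,0,0],"claw":[0.1,0.1,0.1,0.1,0.1]}' 25; python3 -m creep '{"slide":[[-1.7,-0.02,-0.98],[-1.64,0.49,-0.95],[-1.48,0.96,-0.85],[0,0,0]],"turn":[0,0,0,0],"claw":[0.1,0.1,0.1,0.1]}'; python3 wood.py
```

```text
clock: 16.92
eef_pos: [519.9, -103.5, 350.0]
eef_rot: [-3.14, -0.0, -3.139]
wrist_force: [-1.3, -3.6, 4.4]
finger_gap: 22.1
finger_force: 25.0
clock: 17.42
eef_pos: [471.3, -88.6, 321.7]
eef_rot: [-3.14, -0.003, -3.138]
wrist_force: [-6.8, -6.6, 4.4]
finger_gap: 22.1
finger_force: 25.0
[471.6 -88.8 321.9] 17.475
171 axial above mouth [38. 42. 87. 92.] (on socket 54..114, home 36..96) y [-98. -79.]
hub top axial [54.  75.8 76.7] (95 / 77)
```

```bash
python3 -m creep '{"slide":[[-1.31,1.27,-0.7],[-0.86,1.69,-0.5],[-0.45,1.89,-0.26],[0,0,0]],"turn":[0,0,0,0],"claw":[0.1,0.1,0.1,0.1]}'; python3 -m creep '{"slide":[[0.0,1.96,0],[0.42,1.9,0.24],[0.84,1.7,0.48],[0,0,0]],"turn":[0,0,0,0],"claw":[0.1,0.1,0.1,0.1]}'
```

```text
clock: 17.98
eef_pos: [445.8, -39.1, 307.2]
eef_rot: [-3.142, -0.001, -3.137]
wrist_force: [-0.9, -0.6, -1.3]
finger_gap: 21.8
finger_force: 25.0
clock: 18.48
eef_pos: [458.8, 16.1, 314.7]
eef_rot: [3.141, -0.002, -3.137]
wrist_force: [-6.0, 2.0, 2.6]
finger_gap: 21.7
finger_force: 25.0
```

```bash
python3 -m creep '{"slide":[[1.19,1.4,0.69],[1.46,0.99,0.84],[1.63,0.52,0.94],[0,0,0]],"turn":[0,0,0,0],"claw":[0.1,0.1,0.1,0.1]}'; python3 -m creep '{"slide":[[1.7,0.02,0.98],[1.64,-0.49,0.95],[1.48,-0.96,0.85],[0,0,0]],"turn":[0,0,0,0],"claw":[0.1,0.1,0.1,0.1]}';  python3 - <<'E'
from h import *
im,d=manip.camera('scene');P=cloud('scene',d)-np.array([2,1,0])
def med(x0,x1,z0,z1,y0,y1):
    m=(d>0)&(P[...,0]>x0)&(P[...,0]<x1)&(P[...,2]>z0)&(P[...,2]<z1)&(P[...,1]>y0)&(P[...,1]<y1);return P[m]
q=med(595,630,68,82,-215,-60);h,e=np.histogram(q[:,1],np.arange(-215,-55,5));print('jaw top y hist',list(zip(e[:-1].astype(int).tolist(),h.tolist())))
q=med(520,640,100,130,-240,-110);print('brick y',np.round(np.percentile(q[:,1],[1,99])))
E
```

```text
clock: 18.98
eef_pos: [501.9, 44.9, 339.9]
eef_rot: [3.14, 0.0, -3.138]
wrist_force: [-6.8, 6.6, 7.8]
finger_gap: 22.0
finger_force: 25.0
clock: 19.48
eef_pos: [550.0, 29.8, 367.7]
eef_rot: [3.141, 0.002, -3.139]
wrist_force: [-1.7, 5.0, 9.2]
finger_gap: 21.9
finger_force: 25.0
jaw top y hist [(-215, 4), (-210, 6), (-205, 6), (-200, 5), (-195, 4), (-190, 7), (-185, 6), (-180, 5), (-175, 5), (-170, 6), (-165, 6), (-160, 6), (-155, 6), (-150, 8), (-145, 20), (-140, 25), (-135, 25), (-130, 30), (-125, 0), (-120, 0), (-115, 0), (-110, 0), (-105, 0), (-100, 0), (-95, 0), (-90, 0), (-85, 0), (-80, 0), (-75, 14), (-70, 21), (-65, 22)]
brick y [-213. -152.]
```

```bash
python3 -m creep '{"slide":[[1.21,-1.37,0.7],[0.86,-1.69,0.5],[0,0,0]],"turn":[0,0,0],"claw":[0.1,0.1,0.1]}'; python3 -m creep '{"slide":[[0.33,-1.25,0.19],[0,0,0]],"turn":[0,0],"claw":[0.1,0.1]}';python3 -m creep '{"slide":[[0.08,-0.65,0.05],[0,0,0]],"turn":[0,0],"claw":[0.1,0.1]}'
```

```text
clock: 19.9
eef_pos: [570.4, -1.1, 379.5]
eef_rot: [-3.142, 0.001, -3.14]
wrist_force: [-1.6, 2.0, 7.5]
finger_gap: 21.6
finger_force: 25.0
clock: 20.15
eef_pos: [573.4, -13.1, 381.3]
eef_rot: [-3.142, 0.001, -3.139]
wrist_force: [-0.5, 2.0, 6.4]
finger_gap: 22.0
finger_force: 25.0
clock: 20.4
eef_pos: [574.2, -19.3, 381.9]
eef_rot: [3.142, 0.001, -3.139]
wrist_force: [0.2, 2.7, 6.9]
finger_gap: 21.7
finger_force: 25.0
```

```bash
python3 -m creep '{"slide":[[0.05,-0.65,0.02],[0,0,0]],"turn":[0,0],"claw":[0.1,0.1]}';python3 -m creep '{"slide":[[0,-0.65,0],[0,0,0]],"turn":[0,0],"claw":[0.1,0.1]}'
```

```text
clock: 20.65
eef_pos: [574.7, -25.8, 382.1]
eef_rot: [-3.142, 0.002, -3.139]
wrist_force: [0.2, 2.6, 7.4]
finger_gap: 22.1
finger_force: 25.0
clock: 20.9
eef_pos: [574.7, -31.9, 382.3]
eef_rot: [3.14, 0.002, -3.138]
wrist_force: [-0.1, 6.1, 8.5]
finger_gap: 22.0
finger_force: 25.0
```

```bash
python3 -m creep '{"slide":[[-0.03,-0.5,-0.01],[0,0,0]],"turn":[0,0],"claw":[0.1,0.1]}';python3 -m creep '{"slide":[[-0.04,-0.4,-0.02],[0,0,0]],"turn":[0,0],"claw":[0.1,0.1]}'
```

```text
clock: 21.15
eef_pos: [574.4, -36.3, 382.3]
eef_rot: [3.139, 0.002, -3.138]
wrist_force: [0.4, 10.9, 9.7]
finger_gap: 22.1
finger_force: 25.0
clock: 21.4
eef_pos: [574.0, -39.7, 382.2]
eef_rot: [3.138, 0.002, -3.137]
wrist_force: [0.9, 15.7, 9.6]
finger_gap: 22.4
finger_force: 25.1
```

```bash
python3 -m creep '{"slide":[[0,0.5,0],[-0.2,0.1,0.35],[-0.3,0,0.52],[-0.3,0,0.52],[0,0,0]],"turn":[0,0,0,0,0],"claw":[0.1,0.1,0.1,0.1,0.1]}' 45; python3 wood.py
```

```text
clock: 22.02
eef_pos: [565.7, -34.8, 393.0]
eef_rot: [3.141, -0.004, -3.138]
wrist_force: [0.3, 3.5, -15.5]
finger_gap: 21.8
finger_force: 45.0
[565.8 -34.9 393.2] 22.075
215 axial above mouth [ 52.  57.  99. 107.] (on socket 54..114, home 36..96) y [-44. -25.]
hub top axial [59.2 77.2 82.6] (95 / 77)
```

```bash
python3 -m creep '{"slide":[[-0.3,0,0.52],[-0.3,0,0.52],[-0.2,0,0.35],[0,0,0]],"turn":[0,0,0,0],"claw":[0.1,0.1,0.1,0.1]}' 50; python3 wood.py
```

```text
clock: 22.58
eef_pos: [558.1, -35.3, 410.1]
eef_rot: [-3.141, 0.001, -3.139]
wrist_force: [-2.0, -0.1, -5.2]
finger_gap: 21.9
finger_force: 50.0
[558.2 -35.2 409.8] 22.625
229 axial above mouth [ 70.  75. 120. 126.] (on socket 54..114, home 36..96) y [-45. -26.]
hub top axial [ 75.5  99.3 104.3] (95 / 77)
```

```bash
python3 -m creep '{"slide":[[0,0.65,0],[0.2,0,-0.35],[0.2,0,-0.35],[0,0,0],[0,0,0],[0,0,0],[0,0,3],[0,0,2.7]],"turn":[0,0,0,0,0,0,0,0],"claw":[0.1,0.1,0.1,0.6,0.6,0.6,0.6,0.6]}'; python3 -m creep '{"slide":[[-2.9,0,0],[-2.9,0,0],[0,0,0]],"turn":[0,0,0],"claw":[0.6,0.6,0.6]}'
python3 - <<'E'
from h import *
im,d=manip.camera('scene');s=manip.read_state();print(np.round(s['eef_pos'],1),s['clock'])
P=cloud('scene',d)-np.array([2,1,0]);i=im.astype(int)
m=(i[...,0]-i[...,2]>50)&(d>0)&(abs(P[...,1]+28)<35)&(P[...,0]>490)&(P[...,0]<640)&(P[...,2]>150)&(P[...,2]<275)
q=P[m];a=np.array([-.5,0,.75**.5]);sa=q@a+175.6;print(len(q),np.round(np.percentile(sa,[2,98])),'y',np.round(np.percentile(q[:,1],[3,50,97])))
save(im,'s6.png',(180,120,340,280),3)
q=P[(d>0)&(P[...,0]>595)&(P[...,0]<630)&(P[...,2]>68)&(P[...,2]<82)&(P[...,1]>-200)&(P[...,1]<-100)];h,e=np.histogram(q[:,1],np.arange(-200,-100,4));print(list(zip(e[:-1].tolist(),h.tolist())))
q=P[(d>0)&(abs(P[...,0]-580)<60)&(P[...,2]>100)&(P[...,2]<130)&(abs(P[...,1]+180)<60)];print('brick y',np.round(np.percentile(q[:,1],[1,99])))
E
```

```text
clock: 23.62
eef_pos: [562.2, -28.7, 460.4]
eef_rot: [-3.141, 0.0, -3.139]
wrist_force: [0.1, -0.4, 0.9]
finger_gap: 56.3
finger_force: 0.0
clock: 24.0
eef_pos: [503.3, -28.6, 460.2]
eef_rot: [-3.141, 0.002, -3.139]
wrist_force: [0.5, -0.2, 1.0]
finger_gap: 56.5
finger_force: 0.0
[504.1 -28.7 460.1] 24.05
263 [42. 98.] y [-29. -20. -11.]
[(-200, 5), (-196, 5), (-192, 4), (-188, 6), (-184, 4), (-180, 4), (-176, 3), (-172, 4), (-168, 2), (-164, 3), (-160, 7), (-156, 11), (-152, 17), (-148, 17), (-144, 19), (-140, 20), (-136, 27), (-132, 3), (-128, 0), (-124, 0), (-120, 0), (-116, 0), (-112, 0), (-108, 0)]
brick y [-217. -156.]
```

View pics/s6.png

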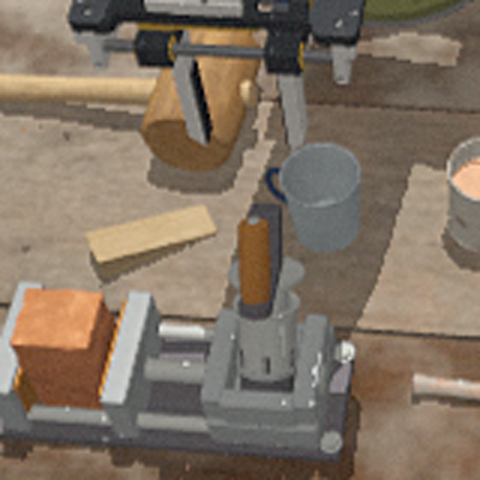

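```bash
python3 -m creep '{"slide":[[0.4,0,-4],[0.4,0,-4],[0,0,-3.35],[0,0,0],[0,0,0],[0,0,0],[0,0,0]],"turn":[0,0,0,0,0,0,0],"claw":[0.5,0.5,0.5,0.1,0.1,0.1,0.1]}' 20; python3 -m creep '{"slide":[[0,0,0],[0,0,0]],"turn":[0,0],"claw":[0.1,0.1]}' 60
```

```text
clock: 24.92
eef_pos: [512.5, -28.7, 347.3]
eef_rot: [-3.141, 0.003, -3.138]
wrist_force: [2.4, -1.6, 5.0]
finger_gap: 24.1
finger_force: 19.9
clock: 25.18
eef_pos: [512.5, -28.7, 347.2]
eef_rot: [-3.141, 0.003, -3.138]
wrist_force: [1.4, -0.6, 6.4]
finger_gap: 23.6
finger_force: 59.6
```

Aligned grip (23.6 mm). Pull out along the axis, 55 mm plus margin.

```bash
python3 -m creep '{"slide":[[-0.25,0,0.43],[-0.25,0,0.43],[-0.25,0,0.43],[-0.25,0,0.43],[0,0,0]],"turn":[0,0,0,0,0],"claw":[0.1,0.1,0.1,0.1,0.1]}' ; python3 -m creep '{"slide":[[-0.5,0,0.87],[-0.5,0,0.87],[-0.5,0,0.87],[-0.5,0,0.87],[-0.5,0,0.87],[0,0,1],[0,0,0]],"turn":[0,0,0,0,0,0,0],"claw":[0.1,0.1,0.1,0.1,0.1,0.1,0.1]}'; python3 tilt.py | grep -v wood
```

```text
clock: 25.8
eef_pos: [502.2, -28.7, 363.6]
eef_rot: [-3.141, 0.001, -3.138]
wrist_force: [1.6, -0.9, 0.5]
finger_gap: 23.5
finger_force: 59.6
clock: 26.68
eef_pos: [477.4, -28.6, 417.4]
eef_rot: [-3.141, 0.001, -3.138]
wrist_force: [-0.8, 0.1, -3.2]
finger_gap: 23.6
finger_force: 59.7
[477.3 -28.7 416.7] [ 0.5 -0.6 -3.3] 26.725
shank -95 45 x90 [58. 68.] y [-14.  14.]
shank -85 68 x90 [54. 65.] y [-14.  15.]
shank -75 70 x90 [43. 58.] y [-16.  17.]
shank -65 71 x90 [39. 54.] y [-16.  16.]
shank -55 69 x90 [30. 47.] y [-12.  17.]
shank -45 55 x90 [ 2. 40.] y [ 2. 23.]
shank -35 46 x90 [ 8. 31.] y [-28.  29.]
shank -25 46 x90 [17. 37.] y [-1. 23.]
shank -15 61 x90 [10. 39.] y [-0. 21.]
shank -5 60 x90 [ 6. 50.] y [-1. 24.]
shank 5 85 x90 [-14.  76.] y [-9. 24.]
shank 15 91 x90 [-4. 86.] y [-8. 24.]
```

```bash
python3 -m creep '{"slide":[[-3,0,0],[0,0,-2.8],[0,0,-2.8],[0.5,0,0],[0,0,0]],"turn":[0,0,0,0,0],"claw":[0.1,0.1,0.1,0.1,0.1]}' 35; python3 -m creep '{"slide":[[0.5,0,0],[0.75,0,0.55],[0.75,0,0.49],[0.84,0,0.4],[0.84,0,0.36],[0,0,0]],"turn":[0,0,0,0,0,0],"claw":[0.1,0.1,0.1,0.1,0.1,0.1]}'; python3 tilt.py | grep -v wood
```

```text
clock: 27.35
eef_pos: [452.9, -28.7, 361.4]
eef_rot: [-3.141, 0.001, -3.138]
wrist_force: [0.3, -0.1, -3.5]
finger_gap: 23.5
finger_force: 35.0
clock: 28.1
eef_pos: [489.6, -28.7, 378.8]
eef_rot: [-3.141, 0.001, -3.138]
wrist_force: [-0.9, 0.6, -3.5]
finger_gap: 23.6
finger_force: 35.0
[489.4 -28.7 378.7] [-1.6 -0.3 -4.3] 28.15
shank -65 29 x90 [ 8. 23.] y [ 3. 17.]
shank -55 13 x90 [13. 20.] y [ 7. 14.]
shank -45 45 x90 [-15.   7.] y [12. 28.]
shank -35 57 x90 [ 4. 23.] y [ 9. 28.]
shank -25 84 x90 [ 6. 45.] y [-3. 12.]
shank -15 98 x90 [ 4. 81.] y [-10.  17.]
shank -5 64 x90 [ 1. 10.] y [-22.  24.]
shank 5 90 x90 [-17.  10.] y [-23.  24.]
shank 15 77 x90 [-11.  10.] y [-23.  24.]
```

```bash
python3 -m creep '{"slide":[[0.85,0,0.28],[0.85,0,0.2],[0.3,0,0.05],[0,0,0],[-1.5,0,0],[-1.5,0,3],[0,0,3],[0,0,0]],"turn":[0,0,0,0,0,0,0,0],"claw":[0.1,0.1,0.1,0.1,0.1,0.1,0.1,0.1]}'; python3 tilt.py
```

```text
clock: 29.15
eef_pos: [479.0, -28.7, 445.8]
eef_rot: [-3.141, 0.006, -3.138]
wrist_force: [0.2, -0.7, -4.5]
finger_gap: 23.8
finger_force: 35.0
[479.  -28.6 443.9] [-0.6  0.5 -3.9] 29.2
shank -115 18 x90 [ 5. 14.] y [-8. 15.]
shank -105 34 x90 [-2. 14.] y [-7. 15.]
shank -95 24 x90 [ 4. 14.] y [-3. 15.]
shank -85 34 x90 [-2. 13.] y [-1. 17.]
shank -75 29 x90 [-1. 12.] y [ 2. 17.]
shank -65 21 x90 [-1. 10.] y [ 4. 17.]
shank -55 9 x90 [ 2. 10.] y [ 7. 15.]
shank -45 33 x90 [-25.  10.] y [11. 29.]
shank -35 92 x90 [-13.  17.] y [ 1. 27.]
shank -25 161 x90 [ 2. 74.] y [-9. 12.]
shank -15 42 x90 [-0. 10.] y [-19.  18.]
shank -5 72 x90 [-1. 10.] y [-21.  23.]
shank 5 82 x90 [-2. 10.] y [-22.  24.]
shank 15 120 x90 [-18.  10.] y [-22.  23.]
wood -15 18 x90 [69. 73.] y [-6. 10.]
wood -5 26 x90 [68. 74.] y [-6. 10.]
wood 5 36 x90 [67. 74.] y [-7. 11.]
wood 15 37 x90 [65. 72.] y [-8. 11.]
wood 25 41 x90 [64. 71.] y [-9. 10.]
wood 35 71 x90 [55. 69.] y [-9.  9.]
wood axis [ 0.544 -0.031 -0.839] c [52.4  2.4 41.4] tilt deg 32.97125178229946
```

```bash
python3 -m creep '{"slide":[[0.7,5,0],[0.7,5.2,0],[0.7,5,0],[0.6,5,0],[0.7,5,0],[0.6,5,0],[0,0,0],[0,0,-2.5]],"turn":[-0.14,-0.14,-0.14,0,0,0,0,0],"claw":[0.1,0.1,0.1,0.1,0.1,0.1,0.1,0.1]}' 45
python3 - <<'E'
from h import *
for c in('scene','top'):
    im,d=manip.camera(c);np.savez(c+'3.npz',im=im,d=d)
a=np.load('scene3.npz')['im'][100:260,330:490];b=np.load('top3.npz')['im'][130:260,190:320]
cv2.imwrite('pics/s7.png',np.hstack([cv2.resize(x[:,:,::-1],(400,400),interpolation=cv2.INTER_CUBIC) for x in(a,b)]));s=manip.read_state();print(s['eef_pos'],s['eef_rot'])
E
```

```text
clock: 30.2
eef_pos: [519.2, 273.5, 418.2]
eef_rot: [3.141, 0.001, 2.725]
wrist_force: [0.2, -0.4, -3.5]
finger_gap: 23.0
finger_force: 45.0
[519.0642991  272.78133429 415.01430419] [-3.13719777 -0.00374413  2.72442542]
```

View pics/s7.png

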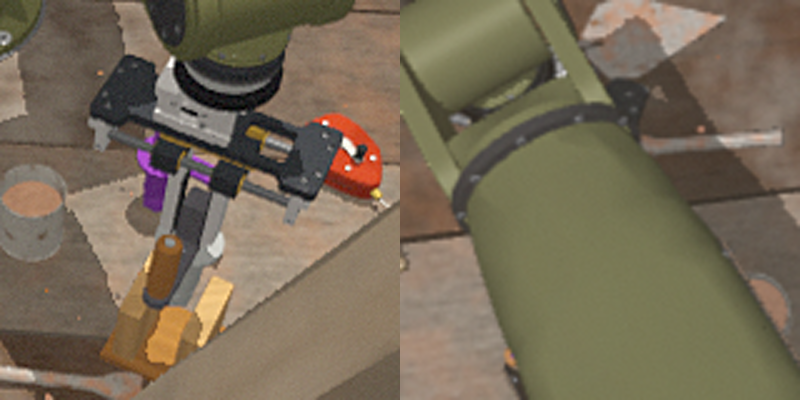

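```bash
python3 -m creep '{"slide":[[0,0,-1.5],[0,0,-1.5],[0,0,0]],"turn":[0,0,0],"claw":[0.1,0.1,0.1]}'; python3 -m creep '{"slide":[[0,0,-1],[0,0,-1],[0,0,0]],"turn":[0,0,0],"claw":[0.1,0.1,0.1]}'
```

```text
clock: 30.68
eef_pos: [519.1, 273.2, 387.4]
eef_rot: [-3.14, -0.001, 2.725]
wrist_force: [-0.4, 1.3, -3.5]
finger_gap: 23.5
finger_force: 45.0
clock: 31.05
eef_pos: [519.0, 273.3, 367.9]
eef_rot: [-3.14, -0.001, 2.725]
wrist_force: [-1.0, 0.3, -3.9]
finger_gap: 23.7
finger_force: 45.0
```

In the slot without contact; continue.

```bash
python3 -m creep '{"slide":[[0,0,-1.2],[0,0,-1.2],[0,0,-1],[0,0,0]],"turn":[0,0,0,0],"claw":[0.1,0.1,0.1,0.1]}'; python3 -m creep '{"slide":[[0,0,-0.6],[0,0,0],[0,0,0]],"turn":[0,0,0],"claw":[0.1,0.1,0.1]}' 15
```

```text
clock: 31.55
eef_pos: [519.0, 273.3, 333.8]
eef_rot: [-3.14, -0.001, 2.725]
wrist_force: [0.3, -0.8, -2.3]
finger_gap: 23.7
finger_force: 45.0
clock: 31.92
eef_pos: [519.1, 273.4, 329.1]
eef_rot: [3.141, 0.0, 2.725]
wrist_force: [0.3, 0.4, -3.3]
finger_gap: 24.0
finger_force: 15.0
```

```bash
python3 -m creep '{"slide":[[0,0,-0.3],[0,0,0]],"turn":[0,0],"claw":[0.1,0.1]}'; python3 -m creep '{"slide":[[0,0,-0.3],[0,0,0]],"turn":[0,0],"claw":[0.1,0.1]}'; python3 -m creep '{"slide":[[0,0,-0.3],[0,0,0]],"turn":[0,0],"claw":[0.1,0.1]}'
```

```text
clock: 32.17
eef_pos: [519.0, 273.4, 325.6]
eef_rot: [-3.141, -0.0, 2.725]
wrist_force: [0.2, -0.2, -2.9]
finger_gap: 24.2
finger_force: 15.0
clock: 32.42
eef_pos: [519.1, 273.3, 322.6]
eef_rot: [-3.141, -0.0, 2.725]
wrist_force: [-0.8, 0.2, -3.5]
finger_gap: 24.2
finger_force: 15.0
clock: 32.67
eef_pos: [519.5, 273.2, 320.8]
eef_rot: [3.14, 0.002, 2.725]
wrist_force: [1.5, -2.2, 3.8]
finger_gap: 23.7
finger_force: 15.0
```

Collar touches at 321. Release gently and lift off.

```bash
python3 -m creep '{"slide":[[0,0,-0.1],[0,0,0],[0,0,0],[0,0,0],[0,0,0]],"turn":[0,0,0,0,0],"claw":[0.1,0.4,0.6,0.6,0.6]}' 5; python3 -m creep '{"slide":[[0,0,3],[0,0,4],[0,0,5],[-3,0,2],[-6,0,0],[-6,0,0],[-6,0,0],[0,0,0]],"turn":[0,0,0,0,0,0,0,0],"claw":[0.6,0.6,0.6,0.6,0.6,0.6,0.6,0.6]}'
python3 - <<'E'
from h import *
for c in('scene','top'):
    im,d=manip.camera(c);np.savez(c+'4.npz',im=im,d=d)
    P=cloud(c,d);i=im.astype(int)
    Q=P[(d>0)&(abs(P[...,0]-510)<110)&(abs(P[...,1]-270)<80)&(P[...,2]>140)&(P[...,2]<200)]
    for lo,hi in((140,148),(148,160),(160,168),(168,182)):
        q=Q[(Q[:,2]>lo)&(Q[:,2]<hi)]
        if len(q):print(c,lo,len(q),np.round(q.mean(0),1),np.round(q.std(0),1))
a=np.load('scene4.npz')['im'][140:270,160:450][:,:,::-1];b=np.load('top4.npz')['im'][120:250,220:450][:,:,::-1]
w=780;A=cv2.resize(a,(w,w*130//290),interpolation=3)
B=cv2.resize(b,None,fx=1.85,fy=1.85);B=np.pad(B,((0,0),(0,w-B.shape[1]),(0,0)));cv2.imwrite('pics/end.png',np.vstack([A,B]));print(A.shape,B.shape)
E
```

```text
clock: 33.3
eef_pos: [519.0, 273.4, 318.8]
eef_rot: [-3.141, -0.0, 2.725]
wrist_force: [0.4, -0.1, 0.2]
finger_gap: 55.5
finger_force: 0.0
clock: 34.3
eef_pos: [306.5, 273.2, 459.6]
eef_rot: [3.14, 0.001, 2.727]
wrist_force: [0.5, -0.4, -0.4]
finger_gap: 56.3
finger_force: 0.0
scene 140 45 [551.1 263.4 144.1] [33.7 16.7  2.3]
scene 148 133 [530.  271.2 152. ] [32.  14.3  2.3]
scene 160 24 [586.8 246.5 163.5] [3.5 6.8 2.1]
scene 168 66 [581.1 248.  170.9] [5.6 5.  1.6]
top 140 17 [530.6 262.1 144.7] [32.6 17.8  2.6]
top 148 88 [517.6 271.4 152.5] [23.1 13.5  2.4]
top 160 12 [573.8 246.5 164.8] [5.  6.3 2.3]
top 168 41 [576.9 246.3 171.8] [5.4 5.3 2. ]
(349, 780, 3) (240, 780, 3)
```

View pics/end.png

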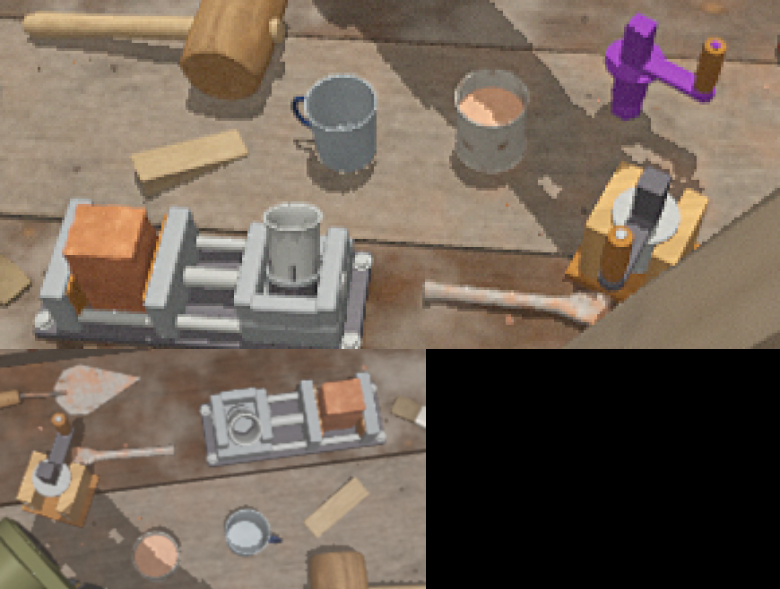

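The last picture shows the steel crank hanging upright in the rest (hub top at 152 mm and grip top at 171 mm, the same as at the start). The brick is held between the jaws and the other things have not moved.

```bash
python3 -c "from cell import manip; print(manip.sign_off())"
```

```text
the job is handed in; nothing more can be done
None
```

I handed the job in at about 34 s: the jaw grips the brick against the fixed jaw and the crank hangs upright in its rest, though the final winding force reached about 16 N, above the 6–10 N given as firm.

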